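# Tilt the light bar out of the half-covered desk box and hold it over the keyboard

## Task

The rechargeable light bar lies in the wooden desk box with one end hidden under the box's fixed half cover, and the opening is shorter than the bar: tilt its free end up, draw it out slantwise through the opening, and then hold it level in the gripper, light side down, about 20 cm above the middle of the keyboard to light the keys. Finish while still holding it there, and leave the mouse, the mug and the glasses case where they are.

Things in the scene. Friction and masses are not known exactly. Their poses are not given: they have to be found in the camera images.
- light_bar: the loose light bar: a straight bar 28 wide (its x) x 260 long (its y) x 22 high (its z), about 0.14 kg, silvery bare aluminium with grey end caps and a white light strip along its underside. Origin at the centre of its underside; z points up as it lies on the box's inner floor, light side down. Its long axis lies roughly along the box's long axis, its -y end in the open part of the box and its +y end under the cover
- bar_open_end (a point): centre of the bar's -y end face (the visible end), 11 mm above its underside, 130 mm from its origin
- bar_hidden_end (a point): centre of the bar's +y end face (the end under the cover), 11 mm above its underside, 130 mm from its origin
- box: pale wooden box fixed to the desk, outside 152 (its x) x 322 (its y) x 70 high; origin at the centre of its underside. Walls 6 mm thick, floor 8 mm thick (inner floor 8 mm above the desk), inside 140 x 310. A fixed cover 6 mm thick, its top flush with the 70 mm high rim and its underside 64 mm above the desk, spans the full width from y = +30 mm to the +y end wall; the rest, from y = -155 to +30 mm (185 mm long, 140 mm wide), is open at the top. Neither box nor cover moves
- cover_edge (a point): middle of the cover's free edge, on its top face: 30 mm towards +y from the box's centre, 70 mm above the desk
- keyboard: compact keyboard fixed flat on the desk beside the box, either to its left or to its right: 115 (its x) x 250 (its y) x 20 high, grey with pale keys; origin at the centre of its underside
- mouse: black computer mouse, loose, 98 (its x) x 54 x 31 high, origin at the centre of its underside; beyond the box and keyboard
- mug: white mug, loose, 80 across, 92 high, handle on its +y side, origin at the centre of its underside; beyond the box and keyboard
- case: black glasses case, loose, 62 (its x) x 165 (its y) x 24 high, origin at the centre of its underside; beyond the box and keyboard
Mind the look-alikes: they are no part of the job. Of the things that look like the mug, the smallest one is meant.

How it is judged:
By the outcome, as a careful person would: the job done as asked, in the order asked, and still so for the second after the job is handed in, while the arm keeps its last pose, push and grip.
It also fails if it takes over 51 s, if anything falls off the work surface, if the arm or the gripper's body presses on something with over 40 N, if the wrist force passes 120 N, or if a joint passes its speed limit or range.

## Robot

A 7-joint arm with a two-finger parallel gripper is mounted at the origin on the work surface. World frame = base frame: x ahead of the robot, y to its left, z up, the work surface at z = 0. Lengths are in m, angles in degrees, forces in N, time in s.
With the tool pointing down it reaches from about 0.425 to 0.875 m from the base axis. Payload 4.7 kg.
Tool frame: the origin (TCP) lies at the very end of the fingers, on their centre line; the grasp point (between the pads) lies 19 mm behind it; z points along the fingers, y is the line along which they close (so a half turn about z gives the same grasp; the last joint's range is limited). The gripper opens to 87 mm and grips with 3 to 60 N. Pads are 19 mm wide; open, the fingers measure 117 mm over their backs; the gripper's body (75 mm by 190 mm) begins 51 mm behind the grasp point.
Start: joints at [-65.311, 18.392, -4.016, 83.108, 1.295, 78.541, -3.26], TCP at [0.263, 0.594, 0.223] pointing down, gripper open.
Joint ranges: [-163.93, 163.93], [-17.29, 119.83], [-79.2, 71.16], [3.27, 140.29], [-89.18, 269.18], [5.43, 117.66], [-154.24, 154.24]. Speed limits (degrees/s): [147.25, 147.25, 180, 180, 180, 180, 180].

## Interface

Orientations are given as [roll, pitch, yaw] about the fixed x, y, z axes, in that order (R = Rz(yaw) Ry(pitch) Rx(roll)).
In Python, from cell import get_obs, read_camera, sign_off, silhouettes gives the robot as it stands.
- The arm moves only by the tool play_rows, never from a script. Its argument "steps" is a list that holds one entry, the list of rows, each a list of 7 numbers: the shift along the tool's x, y, z in m, then the turn, a rotation vector about the tool's x, y, z in rad, then the finger opening in m, from 0 to 0.087. A call has 1 to 12 rows; each row shifts and turns the commanded pose from where the row before left it, along the tool's axes as they then stand; what a row does not reach is not made up. A row lasts 1/10 s, in which the tool goes at most 50 mm and 8.59 degrees, less where a joint would pass 70% of its speed; a pose out of reach is approached as far as the arm can. A call is refused whole if a number of a shift passes 0.05 or a number of a turn 0.15, either way. A call with a gripper value outside its range is refused whole. The fingers move at their own pace and stop on an object; "force" is the grip in N (left out, the last holds). Time passes only in rows, so rows that do not move let the fingers close. It gives the time, the measured TCP pose, the force, the opening and the grip force at its end, in the units of the state.
- get_obs(): the state, without advancing time (a new reading comes with each control period).
- read_camera(name): name is "side" or "top" or "wrist"; returns a dict with "frame" (420x560x3 uint8, red, green, blue), "intrinsics" (3x3 intrinsics, pixels), "view" (4x4, takes a point from world to camera coordinates). Camera axes: x right, y up, looking along -z (the intrinsics and any distortion apply to the point x, -y, -z); pixel columns grow to the right and rows downward; lengths in m; the calibration is good to about 2 mm. A picture is of the moment at which its call begins. There is no depth.
- sign_off(): hands the job in; it is judged then, once.
Trained networks look in the newest picture that a camera, given by its name, has taken for a name from the list of things; names that differ only in an ending like _2 or _b are one class to them, and where a whole thing is asked for, a point or a joint stands for the part that bears it (a point fixed in the world has none). Each returns a list of dicts, best first, with "p" (0 to 1); they miss things now and then, are a little off and sometimes report something else, mostly with a low value. They report only what shows in the picture. A call takes as long as a camera call. They do not tell look-alikes from the thing itself.
- silhouettes(camera, name): "pixels" (420x560 bool, what is visible of it) and "extent" ([left, top, right, bottom] in pixels, round what is visible of it).
The state is a dict: "time_s": time; "qpos": joint angles; "joint_velocities": joint speeds; "effort": joint torques, N m; "tool_pos": TCP position; "tool_rot": TCP orientation; "force": force on the tool from outside, world axes, zero at the start; "wrist_torque": the same for the moment, N m; "grip_width": finger opening in m; "grasp_force": force on a finger pad.
Only numpy, scipy, OpenCV 4.12 (cv2) and the standard library are available. Lean on these libraries where they do the work, as an engineer would, in place of code of your own. Each camera call takes 0.05 s, during which the arm holds its last target. There are 200 camera calls.

## Working session

There is one attempt and no reset: what is moved stays moved. The work goes in short steps, Python scripts to look and compute and a tool call to move; the robot and the scene stay as the last step left them, time stands still between calls to the robot, and variables do not carry over. Pictures are saved under pics/ and viewed, at most 10 in all, crops included, and the job is handed in when it is done.

Besides the shell and the picture viewer there is one more tool, called after "Request:" by a JSON object that holds its "method" and its "body", one argument or row to a line. play_rows: Moves the arm, as the interface text tells. Its arguments: {"type":"object","properties":{"steps":{"type":"array","items":{"type":"array","items":{"type":"array","items":{"type":"number"}}}},"force":{"type":"number"}},"required":["steps"]}

```bash
mkdir -p pics; ls
cat > h.py <<'E'
import numpy as np, cv2
from cell import *
from scipy.spatial.transform import Rotation as R
def cam(n,save=None):
    c=read_camera(n)
    if save: cv2.imwrite('pics/'+save,c['frame'][...,::-1])
    return c
def proj(c,P):
    P=np.atleast_2d(P); V=np.array(c['view']);q=P@V[:3,:3].T+V[:3,3]
    q=q*[1,-1,-1]; u=q@np.array(c['intrinsics']).T
    return u[:,:2]/u[:,2:]
def unproj(c,uv,z):
    V=np.array(c['view']);K=np.array(c['intrinsics'])
    uv=np.atleast_2d(uv); d=np.c_[uv,np.ones(len(uv))]@np.linalg.inv(K).T*[1,-1,-1]
    d=d@V[:3,:3]; o=-V[:3,:3].T@V[:3,3]
    return o+d*((z-o[2])/d[:,2])[:,None]
E
python3 - <<'E'
from h import *
t=cam('top','top1.png');s=cam('side','side1.png')
print({k:(np.round(v,3) if k!='frame' else 0) for k,v in t.items()})
print(-np.array(s['view'])[:3,:3].T@np.array(s['view'])[:3,3])
for n in ['light_bar','box','keyboard','mouse','mug','case']:
    for c in ['top','side']:
        print(n,c,[(round(d['p'],2),d['extent']) for d in silhouettes(c,n)])
o=get_obs();print(o['time_s'],o['tool_pos'],o['tool_rot'],o['grip_width'])
E
```

```text
pics
{'frame': 0, 'intrinsics': array([[454.757,   0.   , 275.932],
       [  0.   , 454.757, 213.849],
       [  0.   ,   0.   ,   1.   ]]), 'view': array([[ 0.016, -1.   ,  0.019, -0.025],
       [ 0.996,  0.018,  0.092, -0.543],
       [-0.093,  0.017,  0.996, -1.236],
       [ 0.   ,  0.   ,  0.   ,  1.   ]])}
[ 0.09866254 -0.79463354  1.13625162]
light_bar top [(0.65, [177.7, 203.6, 243.6, 227.4])]
light_bar side [(0.61, [226.4, 158.7, 270.7, 195.6]), (0.33, [342.1, 195.4, 377.7, 217.3])]
box top [(0.93, [126.0, 184.2, 254.5, 266.3])]
box side [(0.61, [186.3, 124.9, 295.1, 219.8])]
keyboard top [(0.79, [295.8, 202.7, 388.2, 264.9])]
keyboard side []
mouse top [(0.94, [275.8, 124.6, 306.4, 162.0])]
mouse side [(0.65, [341.6, 198.1, 378.0, 219.3])]
mug top [(0.97, [209.6, 96.7, 251.9, 150.5]), (0.68, [147.4, 117.7, 187.6, 153.3]), (0.6, [132.5, 284.7, 190.2, 346.1])]
mug side [(0.79, [318.0, 129.5, 370.2, 181.4]), (0.7, [125.4, 147.7, 178.0, 202.9]), (0.58, [281.5, 109.1, 314.6, 147.2])]
case top [(0.67, [309.9, 128.0, 367.4, 152.1])]
case side [(0.72, [363.7, 213.0, 423.2, 266.7])]
0.7 [0.2631654  0.59438703 0.22261538] [1.79992030e+02 1.84092493e-03 1.56120820e+02] 0.08697598412508592
```

View pics/top1.png

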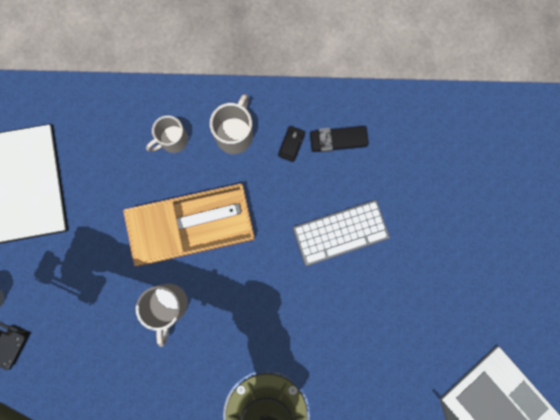

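View pics/side1.png

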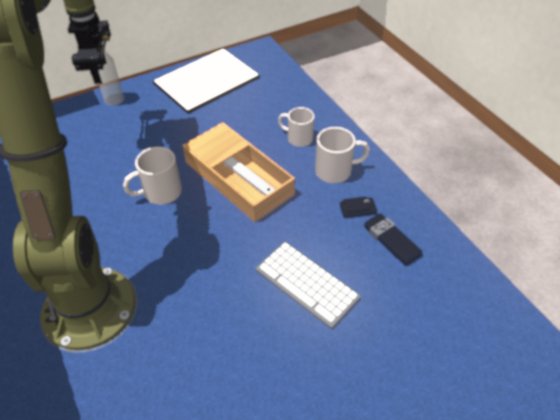

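The top view shows the box with its cover on the left (toward +y). The bar's free end is at about (238,211), and the keyboard is right of the box at about (341,233).

Candidates for the light bar are the silvery bar in the box (top view 210,216; side view 250,177) and the weak side-view hit at (360,207), which is really the mouse. I choose the bar in the box and will check it in a close crop. The mugs are at (170,135), the smallest, (232,127) and (160,310). I won't touch any of them.

```bash
cat > fit.py <<'E'
from h import *
from scipy.optimize import minimize
def corners(x,y,yaw,sx,sy,z0,z1,ylo=None,yhi=None):
    a=np.deg2rad(yaw);ylo=-sy/2 if ylo is None else ylo;yhi=sy/2 if yhi is None else yhi
    return np.array([[x+np.cos(a)*u-np.sin(a)*v,y+np.sin(a)*u+np.cos(a)*v,z] for z in(z0,z1) for u in(-sx/2,sx/2) for v in(ylo,yhi)])
def hullmask(c,P):
    m=np.zeros((420*4,560*4),np.uint8);h=cv2.convexHull((proj(c,P)*4+2).astype(np.float32)).astype(np.int32)
    cv2.fillConvexPoly(m,h,1);return m
def fit(cs,masks,x0,sx,sy,z0,z1):
    M=[cv2.resize(m.astype(np.uint8),None,fx=4,fy=4,interpolation=0) for m in masks]
    def f(p):
        r=0
        for c,m in zip(cs,M):
            h=hullmask(c,corners(*p,sx,sy,z0,z1)); r-=(h&m).sum()/(h|m).sum()
        return r
    best=min((minimize(f,[x0[0],x0[1],y],method='Nelder-Mead',options=dict(initial_simplex=np.array([x0[0],x0[1],y])+np.array([[0,0,0],[.02,0,0],[0,.02,0],[0,0,5]]))) for y in(x0[2],x0[2]+8,x0[2]-8)),key=lambda r:r.fun)
    return best.x,best.fun
E
python3 - <<'E'
from fit import *
t=cam('top');s=cam('side')
def m(c,n): return silhouettes(c,n)[0]['pixels']
p0=unproj(t,[190,225],.05)[0]
bt=m('top','box');bs=m('side','box')
print('box top',fit([t],[bt],[*p0[:2],13],.152,.322,0,.07)); b=fit([t,s],[bt,bs],[*p0[:2],13],.152,.322,0,.07);print('both',b)
p0=unproj(t,[341,233],.01)[0]
print('kb',fit([t],[m('top','keyboard')],[*p0[:2],13],.115,.25,0,.02))
# bar: mask -> plane z=.03
lb=m('top','light_bar')
q=np.argwhere(lb)[:,::-1].astype(float)
P=unproj(t,q,.03)[:,:2]; r=cv2.minAreaRect(P.astype(np.float32)*1000);print('bar rect mm',r,cv2.boxPoints(r))
im=t['frame'].copy()
cr=cv2.resize(im[175:275,115:265],None,fx=5,fy=5,interpolation=cv2.INTER_CUBIC)
for P in [corners(*b[0],.152,.322,0,.07)[4:],corners(*b[0],.14,.31,.008,.07,-.155,.03)[4:]]:
    for a,c_,in [(0,1),(1,3),(3,2),(2,0)]:
        u=((proj(t,P)-[115,175]+.5)*5).astype(int);cv2.line(cr,tuple(map(int,u[a])),tuple(map(int,u[c_])),(255,0,0),1)
cv2.imwrite('pics/crop1.png',cr[...,::-1])
for uv in [(170,135),(232,127),(160,310),(291,143),(340,139)]: print(uv,unproj(t,uv,.05)[0])
E
```

```text
box top (array([ 0.50849343,  0.21933948, 13.99360629]), np.float64(-0.8776012903452024))
both (array([ 0.51032366,  0.21750994, 13.48841423]), np.float64(-1.750343465323836))
kb (array([ 0.49718576, -0.19754122, 19.10336429]), np.float64(-0.9646827992151733))
bar rect mm ((534.6348266601562, 170.62448120117188), (28.955150604248047, 176.1639862060547), 15.16691780090332) [[497.61646 251.85057]
 [543.7066   81.82279]
 [571.6532   89.39839]
 [525.56305 259.42618]]
(170, 135) [0.75356338 0.27928318 0.05      ]
(232, 127) [0.7797597  0.10956074 0.05      ]
(160, 310) [0.27907026 0.28783227 0.05      ]
(291, 143) [ 0.73813036 -0.05418442  0.05      ]
(340, 139) [ 0.75227048 -0.18981497  0.05      ]
```

View pics/crop1.png

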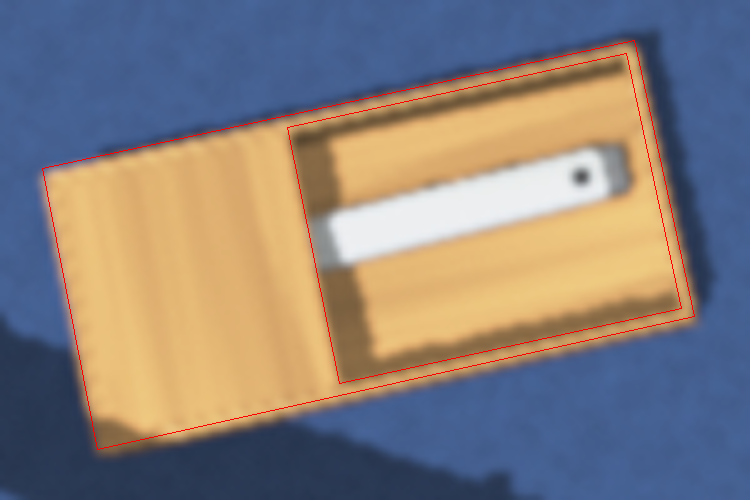

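The crop confirms the bar. Its free end is at crop (630,168), its yaw is about 15°, and its hidden end passes under the cover edge. Next I move above it.

Request:
{"method": "play_rows", "body": {
  "steps": [
    [[-0.0335,-0.0213,0,0,0,0,0.06],[-0.0335,-0.0213,0,0,0,0,0.06],[-0.0335,-0.0213,0,0,0,0,0.06],[-0.0335,-0.0213,0,0,0,0,0.06],[-0.0335,-0.0213,0,0,0,0,0.06],[-0.0335,-0.0213,0,0,0,0,0.06],[-0.0335,-0.0213,0,0,0,0,0.06],[-0.0335,-0.0213,0,0,0,0,0.06],[-0.0335,-0.0213,0,0,0,0,0.06],[-0.0335,-0.0213,0,0,0,0,0.06],[-0.0335,-0.0213,0,0,0,0,0.06],[-0.0335,-0.0213,0,0,0,0,0.06]]
  ]
}}

```text
time_s: 2.2
tool_pos: [0.528, 0.1965, 0.2229]
tool_rot: [180.0, 0.0, 156.1]
force: [-0.5, 1.1, -0.3]
grip_width: 0.0603
grasp_force: 0.0
```

Request:
{"method": "play_rows", "body": {
  "steps": [
    [[0,0,0,0,0,0.1,0.06],[0,0,0,0,0,0.1,0.06],[0,0,0,0,0,0.1,0.06],[0,0,0,0,0,0.1,0.06],[0,0,0,0,0,0.1,0.06],[0,0,0,0,0,0.1,0.06],[0,0,0,0,0,0.1,0.06],[0,0,0,0,0,0.1,0.06],[0,0,0,0,0,0.083,0.06],[0,0,0,0,0,0,0.06],[0,0,0,0,0,0,0.06]]
  ]
}}

```text
time_s: 3.3
tool_pos: [0.5273, 0.198, 0.2227]
tool_rot: [180.0, -0.0, 105.7]
force: [0.4, 0.0, 0.0]
grip_width: 0.0604
grasp_force: 0.0
```

Run:
```python
from h import *
w=cam('wrist','w1.png'); t=cam('top','t2.png')
o=get_obs();print(o['time_s'],o['tool_pos'],o['tool_rot'],o['qpos'],o['force'])
d=silhouettes('wrist','light_bar');print([(x['p'],x['extent']) for x in d])
q=np.argwhere(d[0]['pixels'])[:,::-1].astype(float)
P=unproj(w,q,.03)[:,:2]; r=cv2.minAreaRect(P.astype(np.float32)*1000);print('bar rect mm',r,cv2.boxPoints(r))
```

```text
3.4 [0.52728996 0.19792039 0.22263256] [ 1.79990317e+02 -4.65172635e-03  1.05609180e+02] [-39.00359507   7.72783484  17.34425423  96.40361915  -2.36923592
  76.21716514  -5.63400319] [ 0.00256315 -0.64665993  0.9697416 ]
[(0.59, [265.9, 137.3, 292.9, 268.3])]
bar rect mm ((534.1688232421875, 182.5220947265625), (28.01717758178711, 134.25576782226562), 15.785298347473145) [[502.4275   243.30763 ]
 [538.9496   114.114944]
 [565.91016  121.73656 ]
 [529.38806  250.92924 ]]
```

View pics/w1.png

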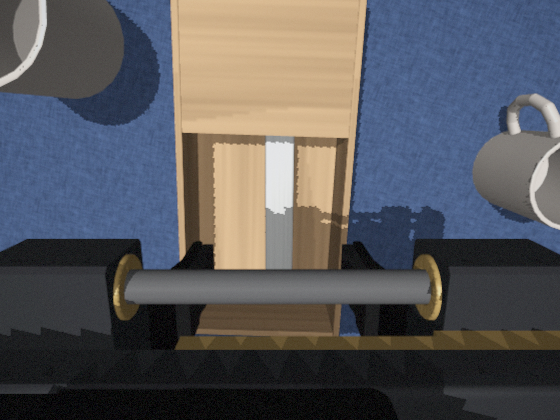

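The wrist view shows the bar centred between the fingers (columns 265–293), with the cover edge at row 135. It needs a 2.4 mm correction along tool y. Then I descend.

Request:
{"method": "play_rows", "body": {
  "steps": [
    [[0,0.0024,0.022,0,0,0,0.06],[0,0,0.022,0,0,0,0.06],[0,0,0.022,0,0,0,0.06],[0,0,0.022,0,0,0,0.06],[0,0,0.022,0,0,0,0.06],[0,0,0.022,0,0,0,0.06],[0,0,0.022,0,0,0,0.06],[0,0,0.022,0,0,0,0.06],[0,0,0.01,0,0,0,0.06],[0,0,0.01,0,0,0,0.06],[0,0,0.01,0,0,0,0.06],[0,0,0.004,0,0,0,0.06]]
  ]
}}

```text
time_s: 4.65
tool_pos: [0.5295, 0.1985, 0.012]
tool_rot: [-180.0, 0.0, 105.5]
force: [0.4, -0.1, -0.6]
grip_width: 0.0599
grasp_force: 0.0
```

Request:
{"method": "play_rows", "body": {
  "steps": [
    [[0,0,0,0,0,0,0.06],[0,0,0,0,0,0,0.06],[0,0,0,0,0,0,0.04],[0,0,0,0,0,0,0.02],[0,0,0,0,0,0,0.02],[0,0,0,0,0,0,0.02],[0,0,0,0,0,0,0.02],[0,0,0,0,0,0,0.02],[0,0,0,0,0,0,0.02],[0,0,0,0,0,0,0.02]]
  ],
  "force": 45
}}

```text
time_s: 5.65
tool_pos: [0.5296, 0.1986, 0.0127]
tool_rot: [180.0, -0.0, 105.5]
force: [-1.0, -0.1, 1.6]
grip_width: 0.0274
grasp_force: 45.0
```

Request:
{"method": "play_rows", "body": {
  "steps": [
    [[0,0,-0.002,0,0,0,0.02],[0,0,-0.0038,0,-0.026,0,0.02],[0,0,-0.0038,0,-0.026,0,0.02],[0,0,-0.0038,0,-0.026,0,0.02],[0,0,-0.0038,0,-0.026,0,0.02],[0,0,-0.0038,0,-0.026,0,0.02],[0,0,-0.0038,0,-0.026,0,0.02],[0,0,-0.0038,0,-0.026,0,0.02],[0,0,-0.0038,0,-0.026,0,0.02],[0,0,-0.0038,0,-0.026,0,0.02],[0,0,-0.0038,0,-0.026,0,0.02],[0,0,0,0,0,0,0.02]]
  ]
}}

```text
time_s: 6.85
tool_pos: [0.5282, 0.2046, 0.0524]
tool_rot: [180.0, 14.9, 105.7]
force: [0.1, 0.1, -0.8]
grip_width: 0.0276
grasp_force: 45.0
```

Run:
```python
from h import *
s=cam('side')
cv2.imwrite('pics/s2.png',cv2.resize(s['frame'][80:280,130:410],None,fx=2.8,fy=2.8,interpolation=cv2.INTER_CUBIC)[...,::-1])
o=get_obs();print(o['time_s'],o['tool_pos'],o['tool_rot'],o['qpos'],o['force'],o['grip_width'])
```

```text
6.9 [0.52828067 0.20377524 0.05224394] [179.98802251  14.8933007  105.61645171] [-49.06411117  19.78587034  18.87993716 104.82169335   9.25519197
  60.69552847 -20.23057684] [ 0.43589222 -0.9203843  -1.55855877] 0.027452002126849603
```

View pics/s2.png

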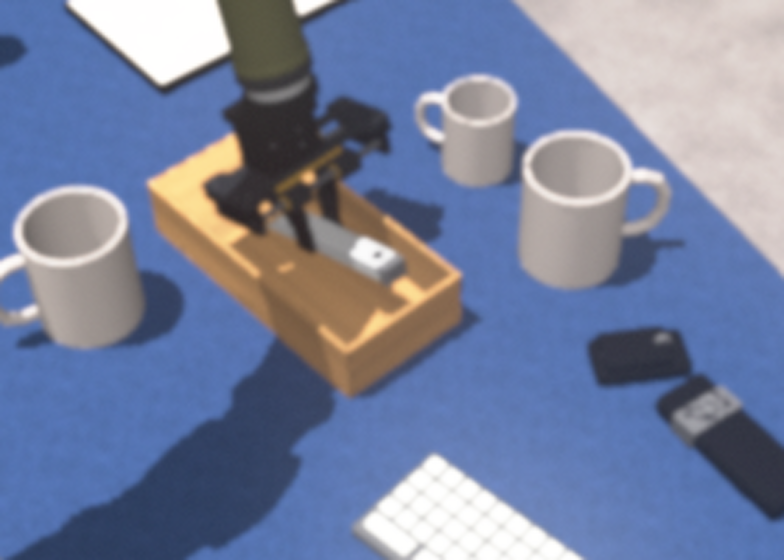

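The side crop shows the bar gripped with its free end raised (crop 385,262) and the other end still under the cover. Now I draw it out along its axis.

Request:
{"method": "play_rows", "body": {
  "steps": [
    [[-0.012,0,0,0,0,0,0.02],[-0.012,0,0,0,0,0,0.02],[-0.012,0,0,0,0,0,0.02],[-0.012,0,0,0,0,0,0.02],[-0.012,0,0,0,0,0,0.02],[-0.012,0,0,0,0,0,0.02],[-0.012,0,0,0,0,0,0.02],[-0.012,0,0,0,0,0,0.02],[-0.012,0,0,0,0,0,0.02],[-0.012,0,0,0,0,0,0.02],[-0.012,0,0,0,0,0,0.02],[0,0,0,0,0,0,0.02]]
  ]
}}

```text
time_s: 8.1
tool_pos: [0.5633, 0.0774, 0.0869]
tool_rot: [179.9, 14.9, 105.3]
force: [-1.0, -0.7, -1.1]
grip_width: 0.0275
grasp_force: 45.0
```

Request:
{"method": "play_rows", "body": {
  "steps": [
    [[-0.005,0,-0.019,0,0,0,0.02],[-0.005,0,-0.019,0,0,0,0.02],[-0.005,0,-0.019,0,0,0,0.02],[-0.005,0,-0.019,0,0,0,0.02],[-0.005,0,-0.019,0,0,0,0.02],[-0.005,0,-0.019,0,0,0,0.02],[-0.005,0,-0.019,0,0,0,0.02],[0,0,0,0,0,0,0.02],[0,0,0,0,0,0,0.02]]
  ]
}}

```text
time_s: 9.0
tool_pos: [0.5623, 0.0807, 0.2232]
tool_rot: [180.0, 14.9, 105.6]
force: [-0.2, 0.2, -1.9]
grip_width: 0.0277
grasp_force: 45.0
```

Run:
```python
from h import *
s=cam('side','s3.png')
o=get_obs();print(o['time_s'],o['tool_pos'],o['tool_rot'],o['qpos'],o['force'],o['wrist_torque'],o['grip_width'])
```

```text
9.05 [0.56185822 0.08049349 0.22249105] [-179.91467714   14.88683594  105.57427313] [-41.71967035   8.35400845  23.57159817  97.52667585  11.89610971
  75.92408695  -5.80027006] [ 0.5417367  -0.51139031 -1.92879582] [0.28836044 0.10041926 0.00217948] 0.027775021993721886
```

View pics/s3.png

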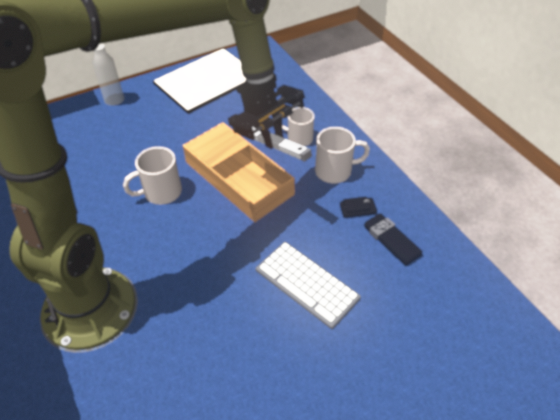

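The bar is fully out and over the box, held at about (285,145) in the side view. Now I level it, align it with the keyboard and carry it over.

Request:
{"method": "play_rows", "body": {
  "steps": [
    [[0,0,0,0,0.026,0,0.02],[0,0,0,0,0.026,0,0.02],[0,0,0,0,0.026,0,0.02],[0,0,0,0,0.026,0,0.02],[0,0,0,0,0.026,0,0.02],[0,0,0,0,0.026,0,0.02],[0,0,0,0,0.026,0,0.02],[0,0,0,0,0.026,0,0.02],[0,0,0,0,0.026,0,0.02],[0,0,0,0,0.026,0,0.02],[0,0,0,0,0,-0.03,0.02],[0,0,0,0,0,-0.031,0.02]]
  ]
}}

```text
time_s: 10.25
tool_pos: [0.5625, 0.08, 0.2236]
tool_rot: [-180.0, -0.0, 109.1]
force: [-0.5, -0.2, -1.1]
grip_width: 0.0275
grasp_force: 45.0
```

Request:
{"method": "play_rows", "body": {
  "steps": [
    [[-0.0213,-0.0127,0,0,0,0,0.02],[-0.0213,-0.0127,0,0,0,0,0.02],[-0.0213,-0.0127,0,0,0,0,0.02],[-0.0213,-0.0127,0,0,0,0,0.02],[-0.0213,-0.0127,0,0,0,0,0.02],[-0.0213,-0.0127,0,0,0,0,0.02],[-0.0213,-0.0127,0,0,0,0,0.02],[-0.0213,-0.0127,0,0,0,0,0.02],[-0.0213,-0.0127,0,0,0,0,0.02],[-0.0213,-0.0127,0,0,0,0,0.02],[-0.0213,-0.0127,0,0,0,0,0.02],[-0.0213,-0.0127,0,0,0,0,0.02]]
  ]
}}

```text
time_s: 11.45
tool_pos: [0.5016, -0.2116, 0.2237]
tool_rot: [180.0, -0.0, 109.1]
force: [0.5, -0.8, -1.1]
grip_width: 0.0277
grasp_force: 45.0
```

Request:
{"method": "play_rows", "body": {
  "steps": [
    [[0,0,0,0,0,0,0.02],[0,0,0,0,0,0,0.02],[0,0,0,0,0,0,0.02],[0,0,0,0,0,0,0.02],[0,0,0,0,0,0,0.02]]
  ]
}}

```text
time_s: 11.95
tool_pos: [0.502, -0.21, 0.2236]
tool_rot: [180.0, -0.0, 109.1]
force: [0.2, -0.0, -0.6]
grip_width: 0.0281
grasp_force: 45.0
```

Run:
```python
from fit import *
s=cam('side');t=cam('top')
o=get_obs();print(o['time_s'],o['tool_pos'],o['tool_rot'],o['force'],o['wrist_torque'],o['grip_width'],o['joint_velocities'].round(2) if hasattr(o['joint_velocities'],'round') else '')
p=np.array(o['tool_pos']);yaw=o['tool_rot'][2]-90;a=np.deg2rad(yaw)
c=p+.014*np.array([-np.sin(a),np.cos(a),0])
B=corners(c[0],c[1],yaw,.028,.26,p[2]-.005,p[2]+.017)
ims=[]
for cc,n in((t,'top'),(s,'side')):
    u=proj(cc,B); im=cv2.resize(cc['frame'],None,fx=3,fy=3,interpolation=cv2.INTER_CUBIC)
    h=cv2.convexHull(((u+.5)*3).astype(np.float32)).astype(np.int32);cv2.polylines(im,[h],True,(255,0,0),1)
    k=proj(cc,[[.497,-.1975,.02]])[0]; cv2.circle(im,tuple(int(v*3) for v in k),4,(0,255,0),-1)
    m=(u.mean(0)*3).astype(int); ims.append(im[max(m[1]-250,0):max(m[1]-250,0)+500,m[0]-200:m[0]+200])
    print(n,[(x['p'],x['extent']) for x in silhouettes(n,'light_bar')])
cv2.imwrite('pics/f.png',np.hstack(ims)[...,::-1])
```

```text
12.05 [ 0.50191831 -0.21044753  0.22364033] [ 1.79994593e+02 -7.29484130e-03  1.09095239e+02] [ 0.48552595 -0.37347503 -1.55540508] [-0.11546114 -0.00293426  0.01757796] 0.027444693096570064 [ 0.13 -0.02  0.27 -0.08 -0.03  0.14  0.02]
top [(0.85, [301.6, 221.5, 355.3, 249.8])]
side [(0.88, [261.6, 189.5, 362.1, 267.5])]
```

View pics/f.png

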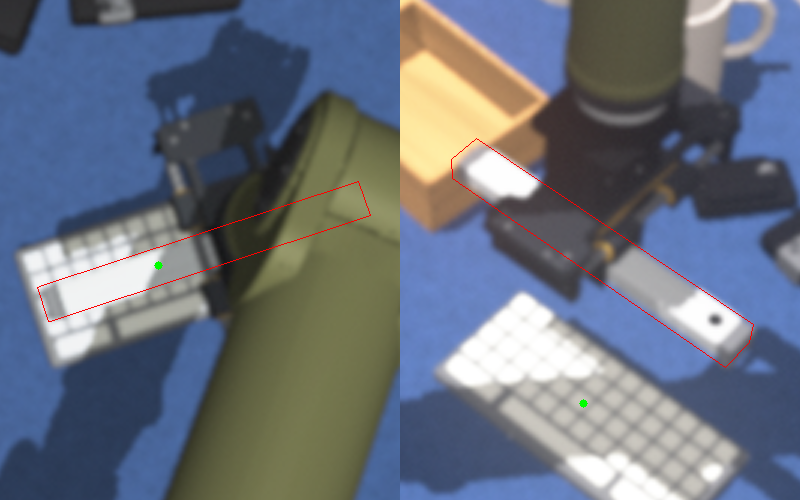

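The final view shows the bar matching the predicted level outline over the middle of the keyboard and held firmly. I'm handing it in.

```bash
python3 -c "
from h import *
print(sign_off())"
```

```text
the job is handed in; nothing more can be done
None
```

I drew the light bar out slantwise and signed off with it held level, light side down, about 20 cm above the middle of the keyboard, at about 12 s; the arm went nowhere near the mouse, mug or glasses case, though I did not re-measure them at the end.

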